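# Set the sealed reference cell in the kitchen photometer's light path

## Robot

A 6-joint arm with a two-finger parallel gripper is mounted at the origin on the work surface. World frame = base frame: x ahead of the robot, y to its left, z up, the work surface at z = 0. Lengths are in m, angles in rad, forces in N, time in s.
With the tool pointing down it reaches from about 0.25 to 0.775 m from the base axis. Payload 4 kg.
Tool frame: the origin (TCP) lies between the finger pads; the fingertips stand 14 mm ahead of it and the grasp point (between the pads) lies 5 mm behind it (robot.nose_length is the distance from the TCP to the fingertips, in m); z points along the fingers, y is the direction in which the jaws open and shut (so a half turn about z gives the same grasp; the last joint's range is limited). The gripper opens to 94 mm and grips with 3 to 60 N. Pads are 16 mm wide; open, the fingers measure 119 mm over their backs; the gripper's body (75 mm by 177 mm) begins 78 mm behind the grasp point.
Start: joints at [1.189, 0.087, 1.371, -0, 1.684, -0.103], TCP at [0.151, 0.529, 0.22] pointing down, gripper open.
Joint ranges: [-3.1, 3.1], [-0.76, 2.03], [0.27, 2.55], [-1.08, 4.22], [0.17, 2.65], [-2.57, 2.57]. Speed limits (rad/s): [2.79, 2.79, 3.14, 3.14, 3.14, 3.14].

## Interface

Orientations are given as [roll, pitch, yaw] about the fixed x, y, z axes, in that order (R = Rz(yaw) Ry(pitch) Rx(roll)).
In Python, from bench import robot, eyes, finder gives the robot as it stands.
- The arm moves only by the tool play_rows, never from a script. Its argument "rows" is a list of rows, each an object with "linear": the shift along the tool's x, y, z in cm, a list of three; "spin": the turn about the tool's z in degrees. A call has 1 to 12 rows; each row shifts and turns the commanded pose from where the row before left it, along the tool's axes as they then stand; what a row does not reach is not made up. A row lasts 1/12 s, in which the tool goes at most 41.7 mm and 7.16 degrees, less where a joint would pass 70% of its speed; a pose out of reach is approached as far as the arm can. A call with a gripper value outside its range is refused whole. "claw" is the finger opening in cm, from 0 to 9.4, set as the call begins (left out, the last holds). The fingers move at their own pace and stop on an object; the grip force is fixed at half the most. Time passes only in rows, so rows that do not move let the fingers close. It gives the time, the measured TCP pose, the force and the opening at its end, in the units of the state.
- robot.get_obs(): the state, without advancing time (a new reading comes with each control period).
- eyes.snapshot(name): name is "scene" or "side" or "wrist"; returns a dict with "frame" (480x640x3 uint8, red, green, blue), "fx", "fy", "cx", "cy" (pixels), "rvec" (rotation vector, rad) and "tvec" (3), from world to camera coordinates, as OpenCV has them; the wrist camera has in their place "mount" (4x4, takes a point from camera to tool coordinates, whose origin is the TCP and whose axes are the flange's). Camera axes: x right, y down, z forward; pixel columns grow to the right and rows downward; lengths in m; the calibration is good to about 2 mm. A picture is of the moment at which its call begins: read the wrist's pose just before it. There is no depth.
- robot.close_job(): hands the job in, once; it reports no verdict.
Trained networks look in a picture, given as the dict that the camera call returned (one of the last four; its "shot" number tells which), for a name from the list of things; names that differ only in an ending like _2 or _b are one class to them, and where a whole thing is asked for, a point or a joint stands for the part that bears it (a point fixed in the world has none). Each returns a list of dicts, best first, with "conf" (0 to 1); they miss things now and then, are a little off and sometimes report something else, mostly with a low value. They report only what shows in the picture. A call takes as long as a camera call.
- finder.silhouettes(picture, name): "pixels" (480x640 bool, what is visible of it) and "box" ([centre column, centre row, width, height] in pixels, round what is visible of it).
The state is a dict: "time": time; "joint_positions": joint angles; "qvel": joint speeds; "joint_torque": joint torques, N m; "tool_pos": TCP position; "ee_rot": TCP orientation; "wrist_force": force on the tool from outside, world axes, zero at the start; "wrist_torque": the same for the moment, N m; "width": finger opening in m.
Only numpy, scipy, OpenCV 4.12 (cv2) and the standard library are available. Lean on these libraries where they do the work, as an engineer would, in place of code of your own. Each camera call takes 0.05 s, during which the arm holds its last target. There are 200 camera calls.

## Task

Take the sealed amber reference cell from the green tray, holding it only by its two frosted sides and never by the clear faces, and set it upright in the water photometer's square well so that its clear faces look along the light path, which the orange line marks. The cell holder's position is adjustable, so feel for the well, and push the snug, spring-held cell fully home gently, without forcing the glass. Then put the white light cap over it, down flat on the holder, let go, and leave the glass lid, sealing ring and wrench where they lie.

Things in the scene. Friction and masses are not known exactly. Their poses are not given: they have to be found in the camera images.
- meter: Water photometer, fixed: white housing 180 mm (x) x 110 mm (y), flat top 61 mm above the counter with display and keys on the -x part. Origin at the centre of its underside, z up. The light path crosses the well along the meter's y axis, shown from above by an orange line on both sides of the well.
- well_mouth (a point): NOMINAL centre of the well's mouth, 45 mm from the meter's origin along +x, 69 mm up. The black cell holder is screwed on through oversize holes: the true well lies up to 6 mm off this point along x and along y, same yaw and height. Well 25.5 x 25.5 mm, 36 mm deep, sides along x and y, 1 mm chamfer, in a 40 x 40 mm collar standing 5 mm above a 70 x 70 mm flange, all centred on the well.
- well_floor (a point): NOMINAL centre of the well's floor, 36 mm below well_mouth, 33 mm above the counter (true floor: same height, offset as the mouth). Axes as the meter's. The seated cell's foot rests on the floor, its upper 32 mm standing out above the collar.
- spring (a point): Nominal tip of the round nose (12 mm across) of the spring plunger in the well's -x wall, 17 mm below the mouth; it stands 2.8 mm into the well. The cell pushes it back, is pressed by it to the +x wall with 2 to 3 N, and so does not drop in by its weight: from the nose down it takes about 3 to 8 N of push, until the foot stops hard on the floor.
- light_mark (a point): Centre of the yellow lamp disc (11 mm across) at the +y end of the orange light-path line, on the housing top, 48.5 mm from the nominal well centre.
- cell: Sealed amber reference cell: glass block 24 x 24 x 68 mm tall, about 90 g, upright in the tray at any yaw. Origin at the centre of the underside, z up. x is normal to the two clear amber faces, y to the two white ribbed frosted sides (5 mm thick plates). Lowest 3 mm is 0.5 mm narrower all round. It fits the well both ways; light passes only with its x along the meter's y (either sense).
- cell_top (a point): Centre of the cell's flat top, 68 mm above its origin; it may be pushed on. Seen from above: an amber band with a white band on each frosted side.
- tray: Green plastic tray, fixed, 150 mm (x) x 120 mm (y) x 14 mm high, walls and floor 3 mm thick; origin at the centre of the underside.
- cap: White square light cap, 50 x 50 mm, 43 mm tall, open below, walls and top 3 mm thick, about 60 g, standing rim down on the counter. Origin at the centre of its open rim, z up to the closed top. It goes over the collar, sides parallel to it (any quarter turn; 2 mm play each side), and rests on the holder's flange, 64 mm above the counter, 3 mm clear of a seated cell.
- glass_lid: Clear round glass blender lid with a knob, 100 mm diameter, 31 mm tall, loose on the counter; leave it alone. Origin at the centre of its underside.
- seal_ring: Orange-red silicone sealing ring, 90 mm outside, 72 mm inside, 6 mm thick, loose on the counter; leave it alone. Origin at the centre of its underside.
- wrench: Small steel wrench, 130 mm long, lying on the counter along its x; leave it alone.

How it is judged:
On the way:
1. the cell stands fully home in the well, clear faces across the light path, let go (z of cell in the frame of well_floor below 0.002 m and horizontal distance between cell and well_floor below 0.0105 m and angle between the x axis of cell and the y axis of meter, either way round below 0.12 rad and angle between cell's own z axis and vertical below 0.06 rad and contact force between the fingers and cell below 0.1 N), for 0.2 s.
At the end, for the whole second after the job is handed in: Cell in the well: foot within 2 mm of the floor's height and 10.5 mm of its nominal centre, tilt under 0.06 rad, clear-face normal within 0.12 rad of the light path. Cap over it (centres within 6 mm), level to 0.05 rad, rim within 2.5 mm of the flange. Both let go and at rest (z of cell in the frame of well_floor below 0.002 m and horizontal distance between cell and well_floor below 0.0105 m and angle between the x axis of cell and the y axis of meter, either way round below 0.12 rad and angle between cell's own z axis and vertical below 0.06 rad and horizontal distance between cap and cell below 0.006 m and z of cap in the frame of well_floor below 0.0335 m and angle between cap's own z axis and vertical below 0.05 rad and linear speed of each of cell, cap below 0.01 m/s); the robot touches nothing.
It fails at once if the glass cell is forced: more than 30 N between the cell and the photometer (contact force between cell and meter above 30 N).
It fails at once if the gripper presses on a clear face (over 1 N) (contact force between the fingers and cell_c0 above 1 N).
It fails at once if the glass lid, sealing ring or wrench is moved more than 15 mm (distance of any of glass_lid, seal_ring, wrench from where it was at the start of the episode above 0.015 m).
It also fails if it takes over 72 s, if anything falls off the work surface, if the arm or the gripper's body presses on something with over 40 N, if the wrist force passes 120 N, or if a joint passes its speed limit or range.

## Working session

There is one attempt and no reset: what is moved stays moved. The work goes in short steps, Python scripts to look and compute and a tool call to move; the robot and the scene stay as the last step left them, time stands still between calls to the robot, and variables do not carry over. Pictures are saved under pics/ and viewed, about 8 in all and at most 12, crops included, and the job is handed in when it is done.

Besides the shell and the picture viewer there is one more tool, called after "Emit:" in YAML: its name, and indented under it one key for each argument. play_rows: Moves the arm, as the interface text tells. Its arguments: {"type":"object","properties":{"rows":{"type":"array"},"claw":{"type":"number"}},"required":["rows"]}

```bash
ls; mkdir -p pics
cat > h.py <<'E'
import numpy as np, cv2
from scipy.spatial.transform import Rotation as Ro
from bench import robot, eyes, finder
def pose():
    o=robot.get_obs(); T=np.eye(4); T[:3,:3]=Ro.from_euler('xyz',o['ee_rot']).as_matrix(); T[:3,3]=o['tool_pos']; return T
def snap(n):
    T=pose(); s=eyes.snapshot(n)
    K=np.array([[s['fx'],0,s['cx']],[0,s['fy'],s['cy']],[0,0,1.]])
    if n=='wrist': C=T@np.array(s['mount'])
    else:
        W=np.eye(4); W[:3,:3]=cv2.Rodrigues(np.array(s['rvec'],float))[0]; W[:3,3]=np.ravel(s['tvec']); C=np.linalg.inv(W)
    return s,K,C
def ray(K,C,uv,z):
    d=C[:3,:3]@np.linalg.solve(K,[uv[0],uv[1],1.]); return C[:3,3]+d*(z-C[2,3])/d[2]
def proj(K,C,p):
    q=np.linalg.inv(C)@np.r_[p,1]; q=K@q[:3]; return q[:2]/q[2]
def save(s,f): cv2.imwrite('pics/'+f,s['frame'][:,:,::-1])
E
python3 - <<'E'
from h import *
print(robot.get_obs())
ims=[]
for n in('scene','side','wrist'):
    s,K,C=snap(n); ims.append(s['frame']); print(n,C.round(3).tolist(),K[0,0])
    for t in('meter','cell','cap','tray','glass_lid','seal_ring','wrench'):
        r=finder.silhouettes(s,t)
        if r: print(t,[(round(q['conf'],2),np.round(q['box']).tolist()) for q in r[:2]], ray(K,C,r[0]['box'][:2],0.0).round(3))
    if n!='side': save(s,n+'0.png')
E
```

```text
pics
{'time': 0.0, 'joint_positions': array([ 1.18887905e+00,  8.79736640e-02,  1.37223457e+00,  1.26372577e-06,
        1.68362532e+00, -1.03056379e-01]), 'qvel': array([-1.33674743e-03,  2.30176653e-04, -1.12726147e-03, -6.56218575e-04,
        3.00367567e-04,  6.42198974e-05]), 'joint_torque': array([ 2.44512721e-04, -3.40177345e+01, -3.02427256e+01,  7.16694701e-02,
        3.28834250e-02, -1.71758115e-04]), 'tool_pos': array([0.15117887, 0.52827197, 0.21830395]), 'ee_rot': array([-3.13936377e+00, -2.31780230e-04,  2.86273163e+00]), 'wrist_force': array([-0.85074878, -0.36426034, -0.03721213]), 'wrist_torque': array([ 0.04136378, -0.02005501,  0.03704939]), 'width': 0.09413666141532061}
scene [[0.645, 0.664, -0.377, 0.953], [0.764, -0.559, 0.322, -0.341], [0.003, -0.496, -0.868, 0.945], [0.0, 0.0, 0.0, 1.0]] 454.34500220185674
meter [(0.66, [302.0, 229.0, 88.0, 77.0])] [0.502 0.004 0.   ]
cell [(0.8, [372.0, 147.0, 16.0, 24.0])] [0.423 0.313 0.   ]
cap [(0.79, [207.0, 314.0, 36.0, 38.0]), (0.69, [377.0, 157.0, 76.0, 56.0])] [ 0.535 -0.293  0.   ]
tray [(0.69, [376.0, 156.0, 71.0,
[... 468 characters left out ...]
, 115.0, 110.0])] [0.512 0.013 0.   ]
cell [(0.88, [181.0, 189.0, 18.0, 32.0])] [0.447 0.318 0.   ]
cap [(0.91, [373.0, 407.0, 46.0, 54.0]), (0.61, [189.0, 195.0, 87.0, 68.0])] [ 0.547 -0.289  0.   ]
tray [(0.79, [190.0, 197.0, 92.0, 67.0])] [0.455 0.286 0.   ]
glass_lid [(0.56, [326.0, 194.0, 48.0, 35.0]), (0.33, [271.0, 278.0, 118.0, 106.0])] [0.709 0.159 0.   ]
seal_ring [(0.66, [415.0, 321.0, 57.0, 44.0])] [ 0.694 -0.189  0.   ]
wrench [(0.86, [362.0, 240.0, 61.0, 40.0])] [0.709 0.014 0.   ]
wrist [[0.276, 0.934, 0.228, 0.085], [0.961, -0.268, -0.065, 0.548], [-0.0, 0.237, -0.972, 0.386], [0.0, 0.0, 0.0, 1.0]] 405.1125270414809
tray [(0.8, [198.0, 452.0, 46.0, 14.0])] [0.379 0.324 0.   ]
```

Run:
```python
import cv2
a=cv2.imread('pics/scene0.png')[100:400,160:480]
cv2.imwrite('pics/scene0c.png',cv2.resize(a,(800,600)[:2] and (640,600),interpolation=cv2.INTER_CUBIC))
```

```text
(no output)
```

View pics/scene0c.png

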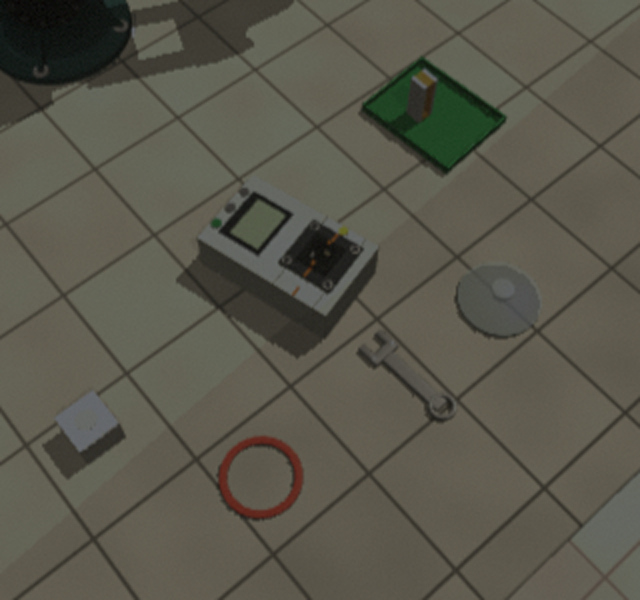

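Emit:
play_rows:
  rows:
    - {"linear":[-2.9,-1.26,0],"spin":0}
    - {"linear":[-2.9,-1.26,0],"spin":0}
    - {"linear":[-2.9,-1.26,0],"spin":0}
    - {"linear":[-2.9,-1.26,0],"spin":0}
    - {"linear":[-2.9,-1.26,0],"spin":0}
    - {"linear":[-2.9,-1.26,0],"spin":0}
    - {"linear":[-2.9,-1.26,0],"spin":0}
    - {"linear":[-2.9,-1.26,0],"spin":0}
    - {"linear":[-2.9,-1.26,0],"spin":0}
    - {"linear":[-2.9,-1.26,0],"spin":0}
    - {"linear":[-2.9,-1.26,0],"spin":0}
    - {"linear":[-2.9,-1.26,0],"spin":0}

```text
time: 2.2
tool_pos: [0.4454, 0.2865, 0.2197]
ee_rot: [3.141, 0.0, 2.863]
wrist_force: [0.6, 0.4, -0.4]
width: 0.0938
```

Run:
```python
from h import *
s,K,C=snap('wrist'); save(s,'w1.png'); o=robot.get_obs(); print(o['time'],o['tool_pos'],o['ee_rot'])
for t in('cell','cell_top'):
    for q in finder.silhouettes(s,t)[:2]: print(t,q['conf'],q['box'],ray(K,C,q['box'][:2],0.071))
```

```text
2.25 [0.44952524 0.28267421 0.2191631 ] [-3.13908187  0.00454257  2.85732521]
cell 0.73 [311.6, 220.7, 37.1, 48.6] [0.43984177 0.28328656 0.071     ]
cell_top 0.62 [313.1, 218.9, 38.6, 46.1] [0.43877205 0.28483512 0.071     ]
```

View pics/w1.png

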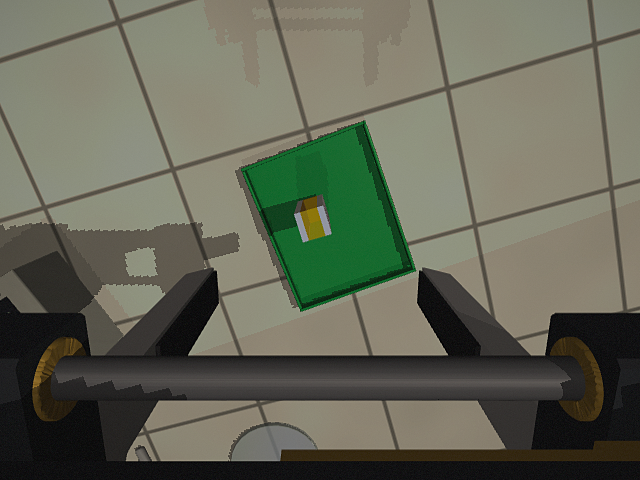

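```bash
cat >> h.py <<'E'
def celltop(s,K,C,z,c=None,dbg=None):
    hsv=cv2.cvtColor(s['frame'],cv2.COLOR_RGB2HSV); H,S,V=[hsv[...,i].astype(int) for i in range(3)]
    q=finder.silhouettes(s,'cell')[0]; m=cv2.dilate(q['pixels'].astype(np.uint8),np.ones((5,5)))>0
    a=(m&(S>120)&(H<32)&(H>12)&(V>150)).astype(np.uint8)   # amber band
    w=(m&(S<60)&(V>140)).astype(np.uint8)
    out={}
    n,l,st,ce=cv2.connectedComponentsWithStats(a)
    i=1+np.argmax(st[1:,4]); am=(l==i)
    tot=(am|(w>0)).astype(np.uint8)
    for nm,mm in(('amber',am.astype(np.uint8)),('top',tot)):
        cs=max(cv2.findContours(mm,cv2.RETR_EXTERNAL,cv2.CHAIN_APPROX_NONE)[0],key=cv2.contourArea)
        P=np.array([ray(K,C,p[0],z)[:2] for p in cs])*1000
        r=cv2.minAreaRect(P.astype(np.float32)); b=cv2.boxPoints(r)
        e=[b[1]-b[0],b[2]-b[1]]; e=max(e,key=np.linalg.norm)
        print(nm,np.round(r[0],1),np.round(r[1],1),'long-edge yaw',np.degrees(np.arctan2(e[1],e[0])).round(1), 'yaw mod90',(np.degrees(np.arctan2(e[1],e[0]))%90).round(1))
E
python3 - <<'E'
from h import *
s,K,C=snap('wrist'); save(s,'w2.png'); o=robot.get_obs(); print(o['time'],o['tool_pos'],o['ee_rot'])
celltop(s,K,C,.071)
for i in range(3):
  s,K,C=snap('wrist'); print(pose()[:3,3])
celltop(s,K,C,.071)
E
```

```text
2.4 [0.44450426 0.28731812 0.2193253 ] [ 3.14139102e+00 -9.39196335e-04  2.86107023e+00]Traceback (most recent call last):
  File "<stdin>", line 3, in <module>
  File "h.py", line 25, in celltop
    i=1+np.argmax(st[1:,4]); am=(l==i)
        ~~~~~~~~~^^^^^^^^^^
    return _wrapfunc(a, 'argmax', axis=axis, out=out, **kwds)
    return bound(*args, **kwds)
ValueError: attempt to get argmax of an empty sequence
```

Emit:
play_rows:
  rows:
    - {"linear":[0.8,-0.1,2.3],"spin":0}
    - {"linear":[0.8,-0.1,2.3],"spin":0}
    - {"linear":[0.8,-0.1,2.4],"spin":0}
    - {"linear":[0,0,0],"spin":0}
    - {"linear":[0,0,0],"spin":0}

```text
time: 2.87
tool_pos: [0.4186, 0.2919, 0.1486]
ee_rot: [-3.14, -0.002, 2.865]
wrist_force: [-0.4, -0.5, -0.3]
width: 0.094
```

Run:
```python
from h import *
s,K,C=snap('wrist'); save(s,'w2.png'); o=robot.get_obs(); print(o['time'],o['tool_pos'],o['ee_rot'])
q=finder.silhouettes(s,'cell')[0]; print(q['box'],q['conf'])
hsv=cv2.cvtColor(s['frame'],cv2.COLOR_RGB2HSV)
u,v=map(int,q['box'][:2])
print(hsv[v,u-36:u+36:3].tolist()); print(hsv[v-40:v+40:4,u].tolist())
a=s['frame'][v-60:v+60,u-80:u+80,::-1]; cv2.imwrite('pics/w2c.png',cv2.resize(a,(640,480),interpolation=cv2.INTER_NEAREST)); print(u,v)
```

```text
2.9167 [0.42010054 0.29229939 0.15041537] [3.14078969e+00 7.22041844e-04 2.86472183e+00]
[316.5, 277.9, 44.7, 75.5] 0.72
[[68, 191, 68], [67, 176, 68], [69, 196, 69], [70, 210, 68], [6, 38, 127], [15, 32, 128], [12, 20, 125], [24, 216, 132], [24, 220, 132], [25, 226, 131], [24, 220, 132], [29, 219, 128], [29, 217, 127], [29, 229, 128], [29, 215, 128], [16, 30, 126], [15, 32, 127], [8, 15, 66], [167, 33, 70], [69, 213, 109], [68, 198, 111], [69, 220, 108], [69, 198, 111], [69, 213, 110]]
[[69, 208, 98], [70, 221, 106], [21, 233, 103], [22, 229, 99], [22, 229, 99], [23, 229, 99], [22, 229, 99], [23, 229, 98], [22, 223, 95], [25, 238, 151], [29, 217, 127], [29, 221, 127], [29, 209, 128], [29, 223, 126], [29, 210, 130], [29, 235, 126], [28, 213, 128], [29, 208, 129], [69, 203, 108], [69, 197, 109]]
316 277
```

View pics/w2c.png

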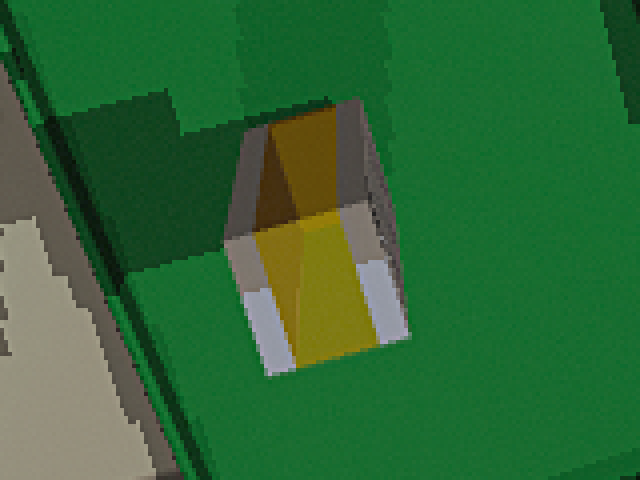

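```bash
cat >> h.py <<'E'
def quad(K,C,pts,z):
    P=np.array([ray(K,C,p,z)[:2] for p in pts]); c=P.mean(0)
    e=[P[(i+1)%4]-P[i] for i in range(4)]
    print('centre',(c*1000).round(1),'edges',[(round(np.linalg.norm(x)*1000,1),round(np.degrees(np.arctan2(x[1],x[0])),1)) for x in e]); return c
def totool(d):
    R=pose()[:3,:3]; print('tool cm',(R.T@np.r_[d,0]*100).round(2) if len(d)==2 else (R.T@d*100).round(2))
E
python3 - <<'E'
from h import *
T=pose(); s,K,C=snap('wrist'); print(T[:3,3])
c=quad(K,C,[(236+x/4,217+y/4) for x,y in[(225,241),(360,201),(409,338),(268,376)]],.071)
print(Ro.from_matrix(T[:3,:3]).as_euler('xyz',degrees=True)); totool(c-T[:2,3])
E
```

```text
[0.4210172  0.29244345 0.15145628]
centre [446.8 283.6] edges [(np.float64(22.7), np.float64(91.4)), (np.float64(24.9), np.float64(3.1)), (np.float64(24.0), np.float64(-89.8)), (np.float64(24.4), np.float64(-179.9))]
[1.79865987e+02 1.34358484e-01 1.64102555e+02]
tool cm [-2.72 -0.15  0.01]
```

Emit:
play_rows:
  rows:
    - {"linear":[0,0,0],"spin":-5.7}
    - {"linear":[0,0,0],"spin":-5.7}
    - {"linear":[0,0,0],"spin":-5.6}
    - {"linear":[-1.0,-0.45,0],"spin":0}
    - {"linear":[-0.6,-0.45,0],"spin":0}
    - {"linear":[0,0,0],"spin":0}
    - {"linear":[0,0,0],"spin":0}

```text
time: 3.6
tool_pos: [0.4375, 0.2823, 0.15]
ee_rot: [3.141, 0.001, -3.126]
wrist_force: [0.0, -0.4, -0.7]
width: 0.0941
```

Run:
```python
from h import *
s,K,C=snap('wrist'); o=robot.get_obs(); print(o['time'],o['tool_pos'],o['ee_rot'])
T=pose()
q=finder.silhouettes(s,'cell')[0]
hsv=cv2.cvtColor(s['frame'],cv2.COLOR_RGB2HSV).astype(int)
m=cv2.dilate(q['pixels'].astype(np.uint8),np.ones((9,9)))>0
g=m&~((hsv[...,0]>50)&(hsv[...,0]<90)&(hsv[...,1]>120))
br=(g&(hsv[...,2]>112)).astype(np.uint8)
br=cv2.morphologyEx(br,cv2.MORPH_OPEN,np.ones((5,5)))
c=max(cv2.findContours(br,0,1)[0],key=cv2.contourArea); r=cv2.minAreaRect(c); b=cv2.boxPoints(r); print(r)
i=np.lexsort((b[:,0],)); tl=sorted(b.tolist(),key=lambda p:p[1]); top=sorted(tl[:2]); bot=sorted(tl[2:])
c=quad(K,C,[top[0],top[1],bot[1],bot[0]],.071); totool(c-T[:2,3])
u,v=map(int,q['box'][:2]); a=s['frame'][v-60:v+60,u-80:u+80,::-1].copy()
cv2.imwrite('pics/w3c.png',cv2.resize(a,(640,480),interpolation=cv2.INTER_NEAREST)); print(u,v)
```

```text
3.65 [0.43712965 0.28244791 0.14975984] [ 3.14120381e+00  2.30811994e-04 -3.12571026e+00]
((318.5, 257.0), (36.0, 37.0), 90.0)
centre [442.4 283.3] edges [(np.float64(23.1), np.float64(90.8)), (np.float64(23.7), np.float64(1.5)), (np.float64(23.6), np.float64(-89.2)), (np.float64(23.7), np.float64(-179.7))]
tool cm [-0.52  0.08  0.  ]
320 247
```

View pics/w3c.png

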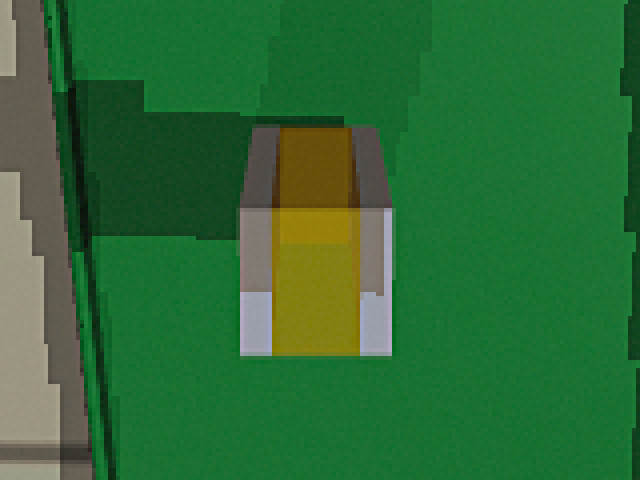

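Emit:
play_rows:
  rows:
    - {"linear":[-0.6,0.08,1.3],"spin":0}
    - {"linear":[0,0,2.0],"spin":0}
    - {"linear":[0,0,2.0],"spin":0}
    - {"linear":[0,0,2.0],"spin":0}
    - {"linear":[0,0,2.0],"spin":0}
    - {"linear":[0,0,0],"spin":0}
    - {"linear":[0,0,0],"spin":0}

```text
time: 4.28
tool_pos: [0.4416, 0.2833, 0.0555]
ee_rot: [-3.14, -0.003, -3.124]
wrist_force: [0.2, 0.6, 0.8]
width: 0.094
```

Emit:
play_rows:
  claw: 2.0
  rows:
    - {"linear":[0,0,0],"spin":0}
    - {"linear":[0,0,0],"spin":0}
    - {"linear":[0,0,0],"spin":0}
    - {"linear":[0,0,0],"spin":0}
    - {"linear":[0,0,0],"spin":0}
    - {"linear":[0,0,0],"spin":0}
    - {"linear":[0,0,0],"spin":0}
    - {"linear":[0,0,0],"spin":0}
    - {"linear":[0,0,0],"spin":0}
    - {"linear":[0,0,0],"spin":0}

```text
time: 5.12
tool_pos: [0.4425, 0.2836, 0.0564]
ee_rot: [3.142, -0.0, -3.124]
wrist_force: [0.1, -0.3, -0.5]
width: 0.0308
```

Emit:
play_rows:
  rows:
    - {"linear":[0,0,0],"spin":0}
    - {"linear":[0,0,0],"spin":0}
    - {"linear":[0,0,0],"spin":0}
    - {"linear":[0,0,0],"spin":0}

```text
time: 5.45
tool_pos: [0.4425, 0.2835, 0.0564]
ee_rot: [-3.142, -0.0, -3.124]
wrist_force: [-0.1, -0.3, -0.5]
width: 0.0238
```

Emit:
play_rows:
  rows:
    - {"linear":[0,0,-2],"spin":0}
    - {"linear":[0,0,-3.5],"spin":0}
    - {"linear":[0,0,-3.5],"spin":0}
    - {"linear":[0,0,-3.5],"spin":0}
    - {"linear":[0,0,-3.5],"spin":0}
    - {"linear":[0,0,0],"spin":0}
    - {"linear":[0,0,0],"spin":0}

```text
time: 6.03
tool_pos: [0.4438, 0.2842, 0.2194]
ee_rot: [3.139, 0.005, -3.124]
wrist_force: [-1.0, -0.4, -0.8]
width: 0.0236
```

Run:
```python
from h import *
o=robot.get_obs(); print(o['time'],o['tool_pos'],o['ee_rot'],o['joint_positions'].round(2),o['width'])
from itertools import product
for n in('scene','side'):
    s,K,C=snap(n)
    hsv=cv2.cvtColor(s['frame'],cv2.COLOR_RGB2HSV).astype(int)
    m=finder.silhouettes(s,'meter')[0]['pixels']
    m=cv2.dilate(m.astype(np.uint8),np.ones((5,5)))>0
    for nm,lo,hi in(('orange',5,18),('yellow',22,34)):
        g=(m&(hsv[...,1]>130)&(hsv[...,0]>=lo)&(hsv[...,0]<=hi)&(hsv[...,2]>90)).astype(np.uint8)
        k,l,st,ce=cv2.connectedComponentsWithStats(g)
        for i in range(1,k):
            if st[i,4]>2: print(n,nm,st[i,4],ce[i].round(1),(ray(K,C,ce[i],.061)*1000).round(1)[:2],(ray(K,C,ce[i],.064)*1000).round(1)[:2])
    r=cv2.minAreaRect(np.argwhere(m)[:,::-1].astype(np.float32)); print(r)
    b=finder.silhouettes(s,'cap')[0]['box']; print('cap',ray(K,C,b[:2],.022))
s=eyes.snapshot('scene'); a=s['frame'][180:290,220:380,::-1]; cv2.imwrite('pics/s3.png',cv2.resize(a,(800,550),interpolation=cv2.INTER_NEAREST))
```

```text
6.0333 [0.44375979 0.28419031 0.21941236] [ 3.13888212  0.00545613 -3.12365507] [ 0.46  0.03  1.43  0.    1.67 -1.13] 0.02360811461913794
scene yellow 10 [331.2 215. ] [544.9  57.7] [546.3  56.3]
((303.3970642089844, 226.83822631835938), (89.35076904296875, 58.99551010131836), 30.963754653930664)
cap [ 0.54420939 -0.29495514  0.022     ]
side orange 3 [297. 255.] [560.   -5.7] [559.  -8.]
side orange 3 [310. 265.] [569.8 -36.6] [568.7 -38.8]
side yellow 20 [274.2 234.9] [544.8  56.4] [543.8  53.9]
((273.38507080078125, 272.7728576660156), (77.16737365722656, 118.0975341796875), 52.20606231689453)
cap [ 0.53932954 -0.29770425  0.022     ]
```

View pics/s3.png

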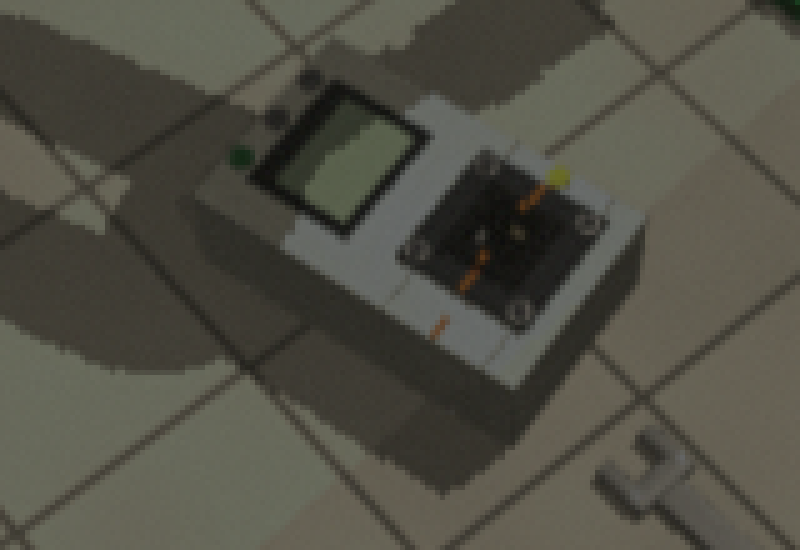

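Run:
```python
from h import *
s,K,C=snap('scene')
px=lambda l:[(220+x/5,180+y/5) for x,y in l]
P=np.array([ray(K,C,p,.061)[:2] for p in px([(197,192),(517,388),(645,215),(335,42)])])
quad(K,C,px([(197,192),(517,388),(645,215),(335,42)]),.061)
quad(K,C,px([(402,256),(525,328),(607,218),(484,150)]),.064)
print('line end',ray(K,C,px([(438,327)])[0],.061))
T=pose(); print(T[:3,3])
```

```text
centre [ 5.176e+02 -5.000e-01] edges [(np.float64(177.9), np.float64(15.1)), (np.float64(107.1), np.float64(106.1)), (np.float64(174.3), np.float64(-164.0)), (np.float64(104.6), np.float64(-75.8))]
centre [556.4  16.5] edges [(np.float64(66.4), np.float64(15.9)), (np.float64(68.8), np.float64(106.2)), (np.float64(67.0), np.float64(-163.6)), (np.float64(68.2), np.float64(-73.2))]
line end [ 0.57150815 -0.03534823  0.061     ]
[0.44208939 0.28330499 0.2150687 ]
```

Emit:
play_rows:
  rows:
    - {"linear":[-1.14,-2.53,0.0],"spin":0}
    - {"linear":[-1.14,-2.53,0.0],"spin":0}
    - {"linear":[-1.14,-2.53,0.0],"spin":0}
    - {"linear":[-1.14,-2.53,0.0],"spin":0}
    - {"linear":[-1.14,-2.53,0.9],"spin":0}
    - {"linear":[-1.14,-2.53,0.9],"spin":0}
    - {"linear":[-1.14,-2.53,1.0],"spin":0}
    - {"linear":[-1.14,-2.53,1.0],"spin":0}

```text
time: 7.1
tool_pos: [0.5377, 0.0815, 0.1777]
ee_rot: [3.141, -0.0, -3.124]
wrist_force: [0.4, 0.4, -0.5]
width: 0.0238
```

Emit:
play_rows:
  rows:
    - {"linear":[0,0,0],"spin":6.3}
    - {"linear":[0,0,0],"spin":6.3}
    - {"linear":[0,0,0],"spin":6.3}
    - {"linear":[0,0,0],"spin":6.3}
    - {"linear":[0,0,0],"spin":6.3}
    - {"linear":[0,0,0],"spin":6.3}
    - {"linear":[0,0,0],"spin":6.3}
    - {"linear":[0,0,0],"spin":6.3}
    - {"linear":[0,0,0],"spin":6.3}
    - {"linear":[0,0,0],"spin":6.3}
    - {"linear":[0,0,0],"spin":6.3}
    - {"linear":[0,0,0],"spin":6.2}

```text
time: 8.1
tool_pos: [0.5371, 0.0828, 0.1778]
ee_rot: [-3.141, -0.0, 1.836]
wrist_force: [0.8, 0.7, -0.8]
width: 0.0241
```

Emit:
play_rows:
  rows:
    - {"linear":[0,0,0],"spin":0}
    - {"linear":[0,0,0],"spin":0}
    - {"linear":[0,0,0],"spin":0}
    - {"linear":[0,0,0],"spin":0}

```text
time: 8.43
tool_pos: [0.5373, 0.0828, 0.1783]
ee_rot: [-3.141, -0.0, 1.843]
wrist_force: [0.7, 0.0, -0.2]
width: 0.0238
```

Run:
```python
from h import *
o=robot.get_obs(); print(o['time'],o['tool_pos'],o['ee_rot'],o['wrist_force'])
s,K,C=snap('wrist'); np.savez('w4.npz',K=K,C=C); save(s,'w4.png')
```

```text
8.4333 [0.53729963 0.08283549 0.17828336] [-3.14132345e+00 -1.83806815e-04  1.84331028e+00] [ 0.69759431  0.04086319 -0.2406822 ]
```

View pics/w4.png

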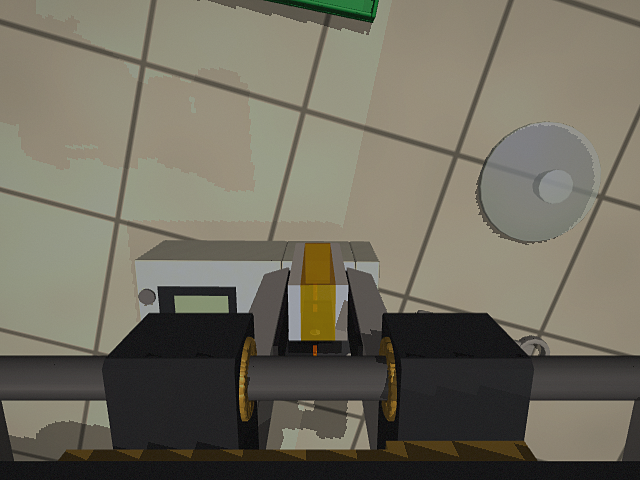

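Emit:
play_rows:
  rows:
    - {"linear":[-2.5,0,0],"spin":0}
    - {"linear":[-2.5,0,0],"spin":0}
    - {"linear":[-2.5,0,0],"spin":0}
    - {"linear":[-2.5,0,0],"spin":0}
    - {"linear":[-2.5,0,0],"spin":0}
    - {"linear":[0,0,0],"spin":0}
    - {"linear":[0,0,0],"spin":0}
    - {"linear":[0,0,0],"spin":0}

```text
time: 9.15
tool_pos: [0.5707, -0.0372, 0.1783]
ee_rot: [-3.141, -0.001, 1.842]
wrist_force: [-0.5, -0.0, -0.6]
width: 0.0238
```

Run:
```python
from h import *
o=robot.get_obs(); print(o['time'],o['tool_pos'],o['ee_rot'],o['wrist_force'])
s,K,C=snap('wrist'); np.savez('w5.npz',K=K,C=C); save(s,'w5.png')
a=s['frame'][80:280,190:450,::-1]; cv2.imwrite('pics/w5c.png',cv2.resize(a,(780,600),interpolation=cv2.INTER_NEAREST))
```

```text
9.15 [ 0.57067789 -0.03718678  0.17834597] [-3.14145871e+00 -8.99680017e-04  1.84213141e+00] [-0.4614584  -0.03218122 -0.58320437]
```

View pics/w5c.png

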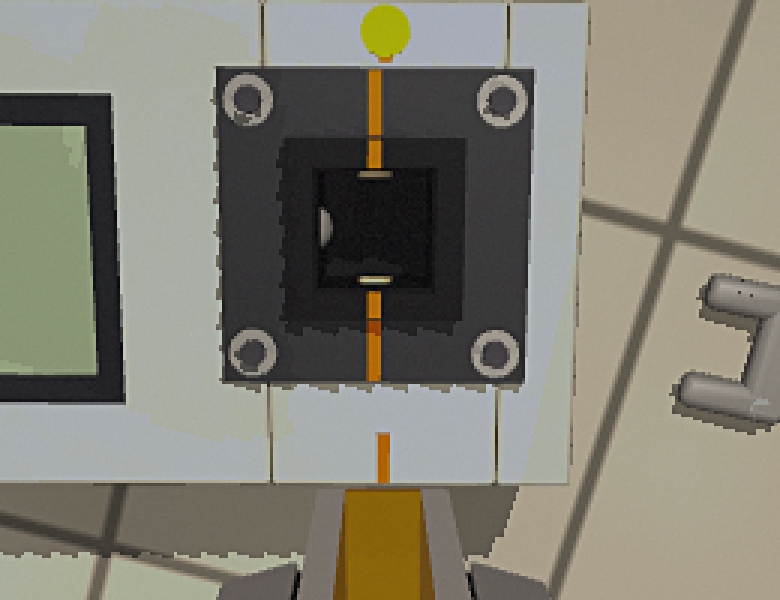

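Run:
```python
from h import *
T=pose(); R=T[:3,:3]
d=np.load('w5.npz'); K,C=d['K'],d['C']; px=lambda x,y:(190+(x+.5)/3-.5,80+(y+.5)/3-.5)
tl=lambda p:(R.T@(p-T[:3,3])*1000).round(1)
print('mouth',tl(ray(K,C,px(375.5,230),.069)),ray(K,C,px(375.5,230),.069))
for z,Q in((.069,[(282,137),(467,137),(462,322),(285,325)]),(.064,[(217,67),(533,69),(524,382),(222,382)]),(.069,[(314,168),(437,168),(437,291),(314,291)])):
    print(z,tl(np.r_[quad(K,C,[px(*p) for p in Q],z),z]))
print('lamp',tl(ray(K,C,px(385,30),.061)),ray(K,C,px(385,30),.061))
zt=T[2,3]+.0145; zf=T[2,3]-.0535
print('foot front',tl(ray(K,C,px(383,488),zf)))
d=np.load('w4.npz'); K,C=d['K'],d['C']
M=np.linalg.inv(T)@C  # approx from w5
T4=np.eye(4); 
s,K,C=snap('wrist'); M=np.linalg.inv(T)@C
for z,uv in((zt,(289,285)),(zt,(348,285)),(zt,(350,341)),(zt,(289,341)),(zf,(303,242)),(zf,(331,242))): print(tl(ray(K,C,uv,z)))
```

```text
mouth [ 55.8  -2.5 109.5] [0.55328539 0.01633994 0.069     ]
centre [553.1  15.8] edges [(np.float64(40.5), np.float64(15.5)), (np.float64(40.5), np.float64(-75.2)), (np.float64(40.2), np.float64(-163.5)), (np.float64(41.2), np.float64(105.3))]
0.069 [ 55.4  -2.8 109.5]
centre [553.   16.1] edges [(np.float64(69.6), np.float64(15.2)), (np.float64(69.7), np.float64(-74.5)), (np.float64(70.6), np.float64(-164.5)), (np.float64(70.2), np.float64(104.6))]
0.064 [ 55.6  -2.8 114.5]
centre [553.3  16.3] edges [(np.float64(27.1), np.float64(15.5)), (np.float64(26.9), np.float64(-73.9)), (np.float64(27.7), np.float64(-164.5)), (np.float64(26.9), np.float64(104.7))]
0.069 [ 55.7  -2.5 109.5]
lamp [ 98.8  -0.3 117.5] [0.54380066 0.05838172 0.061     ]
foot front [11.  -0.8 53.5]
[ 11.6 -11.9 -14.5]
[ 11.6  11.5 -14.5]
[-12.9  12.8 -14.5]
[-12.9 -12.4 -14.5]
[11.5 -8.8 53.5]
[11.5  6.9 53.5]
```

Emit:
play_rows:
  rows:
    - {"linear":[1.8,-0.1,0],"spin":0}
    - {"linear":[1.9,-0.1,0],"spin":0}
    - {"linear":[1.9,-0.02,0],"spin":0}
    - {"linear":[0,0,1.5],"spin":0}
    - {"linear":[0,0,1.5],"spin":0}
    - {"linear":[0,0,1.5],"spin":0}
    - {"linear":[0,0,0.5],"spin":0}
    - {"linear":[0,0,0],"spin":0}
    - {"linear":[0,0,0],"spin":0}
    - {"linear":[0,0,0],"spin":0}

```text
time: 10.08
tool_pos: [0.5544, 0.016, 0.1298]
ee_rot: [3.14, 0.001, 1.842]
wrist_force: [0.6, 0.4, -1.2]
width: 0.0234
```

Run:
```python
from h import *
o=robot.get_obs(); print(o['time'],o['tool_pos'],o['ee_rot'],o['wrist_force'],o['wrist_torque'])
s,K,C=snap('wrist'); save(s,'w6.png'); o=robot.get_obs(); print(o['tool_pos'],o['ee_rot'])
v=s['frame']
s,K,C=snap('side'); p=proj(K,C,[.5533,.0163,.08]).astype(int); print(p)
a=s['frame'][p[1]-50:p[1]+50,p[0]-65:p[0]+65,::-1]; cv2.imwrite('pics/s6.png',cv2.resize(a,(780,600),interpolation=cv2.INTER_CUBIC))
```

```text
10.0833 [0.55439143 0.01596828 0.12975366] [3.13950783e+00 6.04697593e-04 1.84216891e+00] [ 0.61727746  0.36537158 -1.1780247 ] [-0.05272983  0.04638606 -0.00252651]
[0.5544834  0.01587007 0.129867  ] [3.13929889e+00 6.85011166e-04 1.84204837e+00]
[287 241]
```

View pics/w6.png

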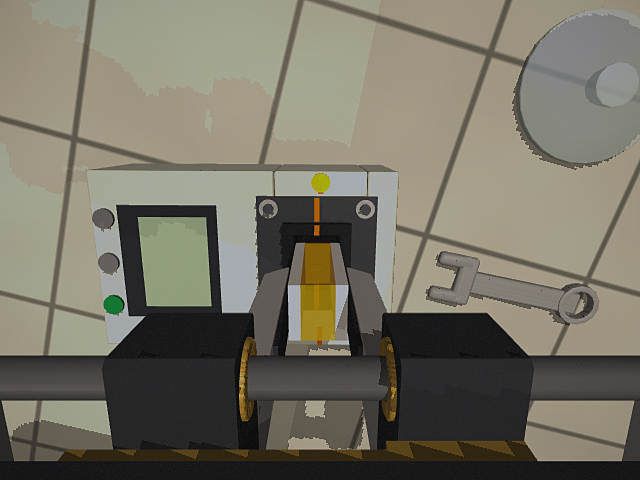

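Emit:
play_rows:
  rows:
    - {"linear":[0,0,0.2],"spin":0}
    - {"linear":[0,0,0.2],"spin":0}
    - {"linear":[0,0,0.2],"spin":0}
    - {"linear":[0,0,0.15],"spin":0}
    - {"linear":[0,0,0.1],"spin":0}
    - {"linear":[0,0,0.1],"spin":0}
    - {"linear":[0,0,0],"spin":0}
    - {"linear":[0,0,0],"spin":0}

```text
time: 10.85
tool_pos: [0.5537, 0.0157, 0.1189]
ee_rot: [-3.141, -0.0, 1.842]
wrist_force: [0.0, 0.1, -1.3]
width: 0.0235
```

Emit:
play_rows:
  rows:
    - {"linear":[0,0,0.1],"spin":0}
    - {"linear":[0,0,0.1],"spin":0}
    - {"linear":[0,0,0.1],"spin":0}
    - {"linear":[0,0,0],"spin":0}
    - {"linear":[0,0,0],"spin":0}

```text
time: 11.27
tool_pos: [0.5537, 0.0158, 0.1158]
ee_rot: [-3.141, -0.0, 1.842]
wrist_force: [-0.5, 0.8, -1.5]
width: 0.0238
```

Emit:
play_rows:
  rows:
    - {"linear":[0,0,0.1],"spin":0}
    - {"linear":[0,0,0.1],"spin":0}
    - {"linear":[0,0,0.1],"spin":0}
    - {"linear":[0,0,0.1],"spin":0}
    - {"linear":[0,0,0],"spin":0}
    - {"linear":[0,0,0],"spin":0}

```text
time: 11.77
tool_pos: [0.5536, 0.0158, 0.1118]
ee_rot: [-3.141, -0.0, 1.842]
wrist_force: [0.1, 0.7, -2.0]
width: 0.0237
```

Emit:
play_rows:
  rows:
    - {"linear":[0,0,0.1],"spin":0}
    - {"linear":[0,0,0.1],"spin":0}
    - {"linear":[0,0,0.1],"spin":0}
    - {"linear":[0,0,0.1],"spin":0}
    - {"linear":[0,0,0],"spin":0}
    - {"linear":[0,0,0],"spin":0}

```text
time: 12.27
tool_pos: [0.554, 0.0158, 0.1081]
ee_rot: [3.141, 0.0, 1.842]
wrist_force: [1.1, 0.6, -0.6]
width: 0.0241
```

Emit:
play_rows:
  rows:
    - {"linear":[0,0,0.1],"spin":0}
    - {"linear":[0,0,0.1],"spin":0}
    - {"linear":[0,0,0.1],"spin":0}
    - {"linear":[0,0,0.1],"spin":0}
    - {"linear":[0,0,0.1],"spin":0}
    - {"linear":[0,0,0],"spin":0}
    - {"linear":[0,0,0],"spin":0}

```text
time: 12.85
tool_pos: [0.5541, 0.0158, 0.1029]
ee_rot: [3.141, 0.0, 1.842]
wrist_force: [1.4, 0.3, -0.2]
width: 0.0243
```

Emit:
play_rows:
  rows:
    - {"linear":[0,0,0.1],"spin":0}
    - {"linear":[0,0,0.1],"spin":0}
    - {"linear":[0,0,0.1],"spin":0}
    - {"linear":[0,0,0.1],"spin":0}
    - {"linear":[0,0,0.1],"spin":0}
    - {"linear":[0,0,0],"spin":0}
    - {"linear":[0,0,0],"spin":0}

```text
time: 13.43
tool_pos: [0.5536, 0.0158, 0.0976]
ee_rot: [-3.141, -0.0, 1.842]
wrist_force: [2.1, 0.9, -0.5]
width: 0.0241
```

Emit:
play_rows:
  rows:
    - {"linear":[0,0,0.1],"spin":0}
    - {"linear":[0,0,0.1],"spin":0}
    - {"linear":[0,0,0.1],"spin":0}
    - {"linear":[0,0,0.1],"spin":0}
    - {"linear":[0,0,0.1],"spin":0}
    - {"linear":[0,0,0.1],"spin":0}
    - {"linear":[0,0,0.1],"spin":0}
    - {"linear":[0,0,0],"spin":0}
    - {"linear":[0,0,0],"spin":0}

```text
time: 14.18
tool_pos: [0.5536, 0.0157, 0.0906]
ee_rot: [-3.141, -0.0, 1.842]
wrist_force: [2.4, 1.8, -0.1]
width: 0.024
```

Emit:
play_rows:
  rows:
    - {"linear":[0,0,0.05],"spin":0}
    - {"linear":[0,0,0.05],"spin":0}
    - {"linear":[0,0,0.05],"spin":0}
    - {"linear":[0,0,0],"spin":0}
    - {"linear":[0,0,0],"spin":0}

```text
time: 14.6
tool_pos: [0.5537, 0.0158, 0.0894]
ee_rot: [-3.142, -0.0, 1.842]
wrist_force: [1.9, 0.2, 0.7]
width: 0.0234
```

Emit:
play_rows:
  rows:
    - {"linear":[0,0,0.05],"spin":0}
    - {"linear":[0,0,0.05],"spin":0}
    - {"linear":[0,0,0.05],"spin":0}
    - {"linear":[0,0,0],"spin":0}
    - {"linear":[0,0,0],"spin":0}

```text
time: 15.02
tool_pos: [0.5537, 0.0158, 0.0878]
ee_rot: [-3.141, -0.0, 1.842]
wrist_force: [2.8, 0.2, -0.1]
width: 0.0237
```

Emit:
play_rows:
  rows:
    - {"linear":[0,0,0.05],"spin":0}
    - {"linear":[0,0,0],"spin":0}
    - {"linear":[0,0,0],"spin":0}

```text
time: 15.27
tool_pos: [0.5537, 0.0158, 0.0874]
ee_rot: [-3.142, -0.0, 1.842]
wrist_force: [2.6, -0.4, -0.1]
width: 0.024
```

Emit:
play_rows:
  rows:
    - {"linear":[0,0,0.05],"spin":0}
    - {"linear":[0,0,0],"spin":0}
    - {"linear":[0,0,0],"spin":0}

```text
time: 15.52
tool_pos: [0.5537, 0.0158, 0.087]
ee_rot: [-3.142, -0.0, 1.842]
wrist_force: [2.9, 0.6, 0.5]
width: 0.0238
```

Emit:
play_rows:
  rows:
    - {"linear":[0,0,0.05],"spin":0}
    - {"linear":[0,0,0],"spin":0}
    - {"linear":[0,0,0],"spin":0}

```text
time: 15.77
tool_pos: [0.5538, 0.0158, 0.0865]
ee_rot: [3.141, -0.0, 1.842]
wrist_force: [2.4, -0.2, -0.2]
width: 0.0238
```

Emit:
play_rows:
  rows:
    - {"linear":[0,0,0.03],"spin":0}
    - {"linear":[0,0,0],"spin":0}
    - {"linear":[0,0,0],"spin":0}

```text
time: 16.02
tool_pos: [0.5538, 0.0158, 0.0864]
ee_rot: [3.141, 0.0, 1.842]
wrist_force: [2.2, 1.0, 1.5]
width: 0.0242
```

Emit:
play_rows:
  rows:
    - {"linear":[0,0,0.03],"spin":0}
    - {"linear":[0,0,0],"spin":0}
    - {"linear":[0,0,0],"spin":0}

```text
time: 16.27
tool_pos: [0.5538, 0.0158, 0.0863]
ee_rot: [3.141, 0.0, 1.842]
wrist_force: [1.9, 1.1, 4.2]
width: 0.0238
```

Emit:
play_rows:
  rows:
    - {"linear":[0,0,0.03],"spin":0}
    - {"linear":[0,0,0],"spin":0}
    - {"linear":[0,0,0],"spin":0}

```text
time: 16.52
tool_pos: [0.5539, 0.0158, 0.0863]
ee_rot: [3.141, 0.0, 1.842]
wrist_force: [0.9, 0.8, 5.3]
width: 0.0239
```

Emit:
play_rows:
  rows:
    - {"linear":[0,0,0.05],"spin":0}
    - {"linear":[0,0,0],"spin":0}
    - {"linear":[0,0,0],"spin":0}

```text
time: 16.77
tool_pos: [0.5539, 0.0158, 0.0863]
ee_rot: [3.141, 0.0, 1.842]
wrist_force: [0.2, 0.1, 5.5]
width: 0.0237
```

Emit:
play_rows:
  claw: 4.5
  rows:
    - {"linear":[0,0,0],"spin":0}
    - {"linear":[0,0,0],"spin":0}
    - {"linear":[0,0,0],"spin":0}
    - {"linear":[0,0,0],"spin":0}
    - {"linear":[0,0,0],"spin":0}

```text
time: 17.18
tool_pos: [0.553, 0.0157, 0.0841]
ee_rot: [-3.139, -0.001, 1.842]
wrist_force: [0.0, 0.6, -0.3]
width: 0.045
```

Emit:
play_rows:
  rows:
    - {"linear":[0,0,-1.2],"spin":0}
    - {"linear":[0,0,-2.5],"spin":0}
    - {"linear":[0,0,-3],"spin":0}
    - {"linear":[0,0,-3],"spin":0}
    - {"linear":[-1.5,0,0],"spin":0}
    - {"linear":[-2,0,0],"spin":0}
    - {"linear":[-1.5,0,0],"spin":0}
    - {"linear":[0,0,0],"spin":0}
    - {"linear":[0,0,0],"spin":0}
    - {"linear":[0,0,0],"spin":0}

```text
time: 18.02
tool_pos: [0.5667, -0.032, 0.1816]
ee_rot: [-3.141, -0.001, 1.842]
wrist_force: [-0.9, -0.6, -0.4]
width: 0.045
```

Run:
```python
from h import *
o=robot.get_obs(); print(o['time'],o['tool_pos'],o['ee_rot'],o['wrist_force'],o['width'])
s,K,C=snap('wrist'); np.savez('w7.npz',K=K,C=C); save(s,'w7.png')
a=s['frame'][80:280,190:450,::-1]; cv2.imwrite('pics/w7c.png',cv2.resize(a,(780,600),interpolation=cv2.INTER_NEAREST))
```

```text
18.0167 [ 0.56668184 -0.03197535  0.18157137] [-3.14055266e+00 -1.31796953e-03  1.84159707e+00] [-0.89849512 -0.6205282  -0.35786397] 0.045030775237138755
```

View pics/w7c.png

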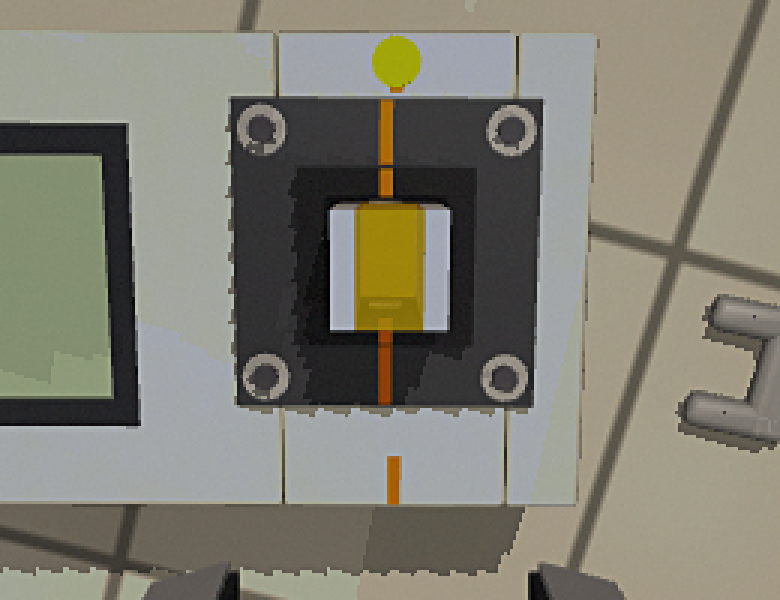

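Emit:
play_rows:
  claw: 9.4
  rows:
    - {"linear":[-2.78,-0.95,-0.4],"spin":0}
    - {"linear":[-2.78,-0.95,-0.4],"spin":0}
    - {"linear":[-2.78,-0.95,-0.4],"spin":0}
    - {"linear":[-2.78,-0.95,-0.4],"spin":0}
    - {"linear":[-2.78,-0.95,-0.4],"spin":0}
    - {"linear":[-2.78,-0.95,-0.4],"spin":0}
    - {"linear":[-2.78,-0.95,-0.4],"spin":0}
    - {"linear":[-2.78,-0.95,-0.4],"spin":0}
    - {"linear":[-2.78,-0.95,-0.4],"spin":0}
    - {"linear":[-2.78,-0.95,-0.4],"spin":0}

```text
time: 18.9
tool_pos: [0.5499, -0.326, 0.222]
ee_rot: [-3.141, -0.001, 1.843]
wrist_force: [1.0, 0.6, 0.4]
width: 0.0939
```

Emit:
play_rows:
  rows:
    - {"linear":[0,0,0],"spin":0}
    - {"linear":[0,0,0],"spin":0}
    - {"linear":[0,0,0],"spin":0}

```text
time: 19.15
tool_pos: [0.5501, -0.3245, 0.2216]
ee_rot: [-3.141, -0.002, 1.843]
wrist_force: [0.6, 1.3, -0.7]
width: 0.094
```

Run:
```python
from h import *
o=robot.get_obs(); print(o['time'],o['tool_pos'],o['ee_rot'],o['wrist_force'],o['width'])
s,K,C=snap('wrist'); np.savez('w8.npz',K=K,C=C); save(s,'w8.png')
q=finder.silhouettes(s,'cap')[0]; print(q['conf'],q['box']); u,v=map(int,q['box'][:2])
r=cv2.minAreaRect(np.argwhere(q['pixels'])[:,::-1].astype(np.float32)); print(r)
u0,v0=max(u-65,0),max(v-50,0); print(u0,v0)
a=s['frame'][v0:v0+100,u0:u0+130,::-1]; cv2.imwrite('pics/w8c.png',cv2.resize(a,(780,600),interpolation=cv2.INTER_NEAREST))
```

```text
19.15 [ 0.55014631 -0.32445078  0.22158491] [-3.14149044e+00 -1.65616236e-03  1.84264958e+00] [ 0.56574573  1.25874591 -0.6716083 ] 0.0939661071884468
0.86 [315.1, 181.1, 73.5, 72.1]
((314.42059326171875, 181.99777221679688), (59.28006362915039, 61.78377151489258), 15.64224624633789)
250 131
```

View pics/w8c.png

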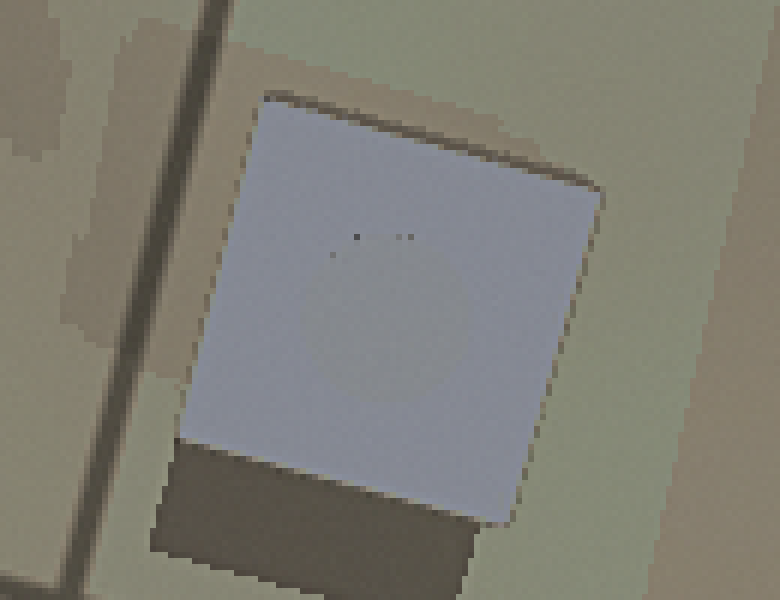

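Run:
```python
from h import *
T=pose(); d=np.load('w8.npz'); K,C=d['K'],d['C']
px=lambda x,y:(250+(x+.5)/6-.5,131+(y+.5)/6-.5)
c=quad(K,C,[px(*p) for p in [(263,99),(600,190),(511,524),(180,440)]],.043); totool(c-T[:2,3])
print(T[:3,3])
d=np.load('w7.npz'); K,C=d['K'],d['C']; px=lambda x,y:(190+(x+.5)/3-.5,80+(y+.5)/3-.5)
for z,Q in((.101,[(329,207),(450,207),(450,331),(329,331)]),(.064,[(231,97),(543,97),(532,406),(237,406)])): quad(K,C,[px(*p) for p in Q],z)
```

```text
centre [ 538.7 -295.7] edges [(np.float64(48.6), np.float64(0.7)), (np.float64(49.1), np.float64(-88.6)), (np.float64(49.1), np.float64(-178.9)), (np.float64(49.4), np.float64(90.8))]
tool cm [ 3.03 -0.36  0.  ]
[ 0.55031211 -0.32393277  0.22187055]
centre [553.9  16.1] edges [(np.float64(24.1), np.float64(15.5)), (np.float64(24.7), np.float64(-73.8)), (np.float64(24.6), np.float64(-164.5)), (np.float64(24.7), np.float64(104.9))]
centre [553.1  16.1] edges [(np.float64(69.9), np.float64(15.5)), (np.float64(70.3), np.float64(-74.9)), (np.float64(70.1), np.float64(-164.5)), (np.float64(70.3), np.float64(105.0))]
```

Emit:
play_rows:
  rows:
    - {"linear":[0,0,0],"spin":4.8}
    - {"linear":[0,0,0],"spin":4.8}
    - {"linear":[0,0,0],"spin":4.9}
    - {"linear":[1.4,-0.55,0],"spin":0}
    - {"linear":[1.45,-0.55,0],"spin":0}
    - {"linear":[0,0,3.0],"spin":0}
    - {"linear":[0,0,3.0],"spin":0}
    - {"linear":[0,0,3.0],"spin":0}
    - {"linear":[0,0,2.0],"spin":0}
    - {"linear":[0,0,0],"spin":0}
    - {"linear":[0,0,0],"spin":0}
    - {"linear":[0,0,0],"spin":0}

```text
time: 20.25
tool_pos: [0.5395, -0.2971, 0.114]
ee_rot: [3.139, 0.001, 1.59]
wrist_force: [0.1, -0.4, 0.4]
width: 0.094
```

Run:
```python
from h import *
o=robot.get_obs(); print(o['time'],o['tool_pos'],o['ee_rot'],o['wrist_force'])
T=pose(); s,K,C=snap('wrist'); save(s,'w9.png')
q=finder.silhouettes(s,'cap')[0]; g=cv2.cvtColor(s['frame'],cv2.COLOR_RGB2HSV)
b=q['box']; print(b,q['conf']); u0,u1=b[0]-b[2]/2,b[0]+b[2]/2; v0,v1=b[1]-b[3]/2,b[1]+b[3]/2
c=quad(K,C,[(u0,v0),(u1,v0),(u1,v1),(u0,v1)],.043); totool(c-T[:2,3])
```

```text
20.25 [ 0.53952868 -0.29711739  0.11398313] [3.13921124e+00 1.38205950e-03 1.58983899e+00] [ 0.10543336 -0.394288    0.44743715]
[318.8, 244.5, 88.4, 90.8] 0.9
centre [ 539.7 -292.8] edges [(np.float64(52.2), np.float64(1.0)), (np.float64(57.1), np.float64(-87.4)), (np.float64(55.1), np.float64(-179.0)), (np.float64(57.0), np.float64(89.6))]
tool cm [ 0.43  0.02 -0.  ]
```

View pics/w9.png

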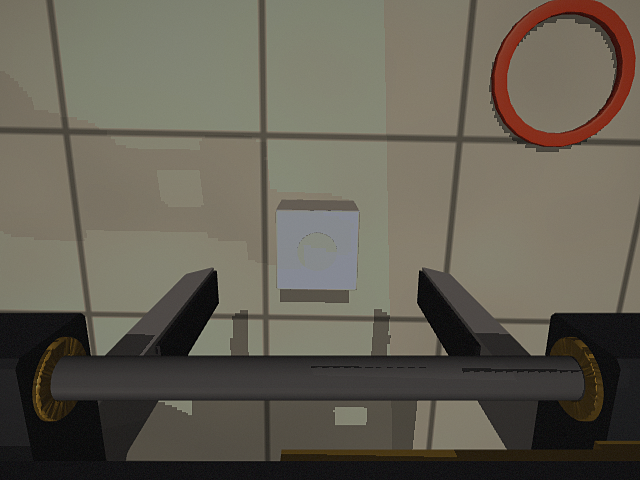

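Emit:
play_rows:
  rows:
    - {"linear":[0.1,0,2.0],"spin":0}
    - {"linear":[0,0,2.5],"spin":0}
    - {"linear":[0,0,2.5],"spin":0}
    - {"linear":[0,0,1.5],"spin":0}
    - {"linear":[0,0,0.4],"spin":0}
    - {"linear":[0,0,0],"spin":0}
    - {"linear":[0,0,0],"spin":0}

```text
time: 20.93
tool_pos: [0.5396, -0.2971, 0.025]
ee_rot: [3.139, 0.002, 1.589]
wrist_force: [-0.7, -0.1, 0.1]
width: 0.0941
```

Emit:
play_rows:
  claw: 4.5
  rows:
    - {"linear":[0,0,0],"spin":0}
    - {"linear":[0,0,0],"spin":0}
    - {"linear":[0,0,0],"spin":0}
    - {"linear":[0,0,0],"spin":0}
    - {"linear":[0,0,0],"spin":0}
    - {"linear":[0,0,0],"spin":0}
    - {"linear":[0,0,0],"spin":0}
    - {"linear":[0,0,0],"spin":0}
    - {"linear":[0,0,0],"spin":0}
    - {"linear":[0,0,0],"spin":0}

```text
time: 21.77
tool_pos: [0.5385, -0.2964, 0.0231]
ee_rot: [3.141, -0.0, 1.589]
wrist_force: [-0.1, 0.5, -0.4]
width: 0.0495
```

Emit:
play_rows:
  rows:
    - {"linear":[0,0,-1.5],"spin":0}
    - {"linear":[0,0,-3.0],"spin":0}
    - {"linear":[0,0,-3.0],"spin":0}
    - {"linear":[0,0,-3.0],"spin":0}
    - {"linear":[0,0,-3.0],"spin":0}
    - {"linear":[0,0,-2.0],"spin":0}
    - {"linear":[0,0,0],"spin":-4.8}
    - {"linear":[0,0,0],"spin":-4.8}
    - {"linear":[0,0,0],"spin":-4.7}
    - {"linear":[0,0,0],"spin":0}
    - {"linear":[0,0,0],"spin":0}
    - {"linear":[0,0,0],"spin":0}

```text
time: 22.77
tool_pos: [0.5383, -0.2963, 0.1776]
ee_rot: [-3.141, -0.001, 1.837]
wrist_force: [0.8, -1.0, -1.5]
width: 0.0499
```

Run:
```python
from h import *
o=robot.get_obs(); print(o['time'],o['tool_pos'],o['ee_rot'],o['wrist_force'],o['width'])
T=pose(); R=T[:3,:3]; s,K,C=snap('wrist'); save(s,'w10.png'); o2=robot.get_obs(); print(o2['tool_pos'])
for q in finder.silhouettes(s,'cap')[:2]: print(q['conf'],q['box'])
g=s['frame'].astype(int)
zt=T[2,3]-.024+.043
# predicted corner pixels of the cap top if centred on tool
for x,y in((25,-25),(25,25),(-25,25),(-25,-25)): print(proj(K,C,(T@np.r_[x/1e3,y/1e3,-.019,1])[:3]).round(1), proj(K,C,(T@np.r_[x/1e3,y/1e3,.024,1])[:3]).round(1))
print('front col brightness (u=318)',g[180:330:3,318].sum(1).tolist())
print('row v=280 u 250..390',g[285,250:390:3].sum(1).tolist())
totool(np.array([.5533,.0161])-T[:2,3])
```

```text
22.7667 [ 0.53832254 -0.29631152  0.17763312] [-3.14115490e+00 -6.31678479e-04  1.83656529e+00] [ 0.75698628 -0.95315015 -1.53054086] 0.04986741208154726
[ 0.53834232 -0.2963358   0.17771784]
0.76 [319.2, 292.6, 133.5, 128.3]
[253.1 255.9] [266.9 230.4]
[385.1 255.8] [370.6 230.4]
[380.3 373.4] [367.6 325.6]
[257.8 373.4] [269.9 325.7]
front col brightness (u=318) [411, 411, 409, 411, 412, 410, 412, 412, 405, 417, 410, 410, 415, 413, 412, 408, 407, 287, 281, 285, 279, 282, 285, 284, 279, 339, 435, 440, 434, 439, 435, 435, 435, 434, 438, 433, 445, 423, 420, 417, 422, 422, 418, 420, 419, 421, 419, 418, 419, 422]
row v=280 u 250..390 [252, 303, 436, 440, 437, 438, 437, 434, 436, 436, 434, 432, 439, 441, 437, 433, 437, 434, 436, 433, 437, 433, 437, 434, 434, 435, 432, 434, 434, 439, 432, 435, 437, 436, 433, 435, 434, 435, 439, 437, 435, 437, 434, 435, 387, 233, 233]
tool cm [2.974e+01 9.670e+00 1.000e-02]
```

Emit:
play_rows:
  rows:
    - {"linear":[2.97,0.965,0],"spin":0}
    - {"linear":[2.97,0.965,0],"spin":0}
    - {"linear":[2.97,0.965,0],"spin":0}
    - {"linear":[2.97,0.965,0],"spin":0}
    - {"linear":[2.97,0.965,0],"spin":0}
    - {"linear":[2.97,0.965,0],"spin":0}
    - {"linear":[2.97,0.965,0],"spin":0}
    - {"linear":[2.97,0.965,0],"spin":0}
    - {"linear":[2.97,0.965,0],"spin":0}
    - {"linear":[2.97,0.965,0],"spin":0}

```text
time: 23.7
tool_pos: [0.5529, 0.017, 0.1782]
ee_rot: [3.141, 0.0, 1.837]
wrist_force: [-0.1, 0.3, -0.4]
width: 0.0499
```

Emit:
play_rows:
  rows:
    - {"linear":[0,0,0],"spin":0}
    - {"linear":[0,0,0],"spin":0}
    - {"linear":[0,0,0],"spin":0}
    - {"linear":[0,0,0],"spin":0}

```text
time: 24.03
tool_pos: [0.553, 0.0145, 0.178]
ee_rot: [-3.141, 0.0, 1.837]
wrist_force: [0.2, -0.7, -0.7]
width: 0.0501
```

Run:
```python
from h import *
o=robot.get_obs(); print(o['time'],o['tool_pos'],o['ee_rot'],o['wrist_force'])
T=pose(); totool(np.array([.5533,.0158])-T[:2,3])
```

```text
24.0333 [0.5530482  0.01447521 0.17801101] [-3.14139172e+00  3.99209755e-04  1.83672117e+00] [ 0.23890881 -0.70691113 -0.65855648]
tool cm [ 0.12  0.06 -0.  ]
```

Emit:
play_rows:
  rows:
    - {"linear":[0.1,0.05,0],"spin":0}
    - {"linear":[0,0,1.5],"spin":0}
    - {"linear":[0,0,1.5],"spin":0}
    - {"linear":[0,0,1.5],"spin":0}
    - {"linear":[0,0,1.5],"spin":0}
    - {"linear":[0,0,1.0],"spin":0}
    - {"linear":[0,0,0.9],"spin":0}
    - {"linear":[0,0,0],"spin":0}
    - {"linear":[0,0,0],"spin":0}
    - {"linear":[0,0,0],"spin":0}

```text
time: 24.87
tool_pos: [0.5539, 0.0165, 0.1]
ee_rot: [3.14, 0.0, 1.838]
wrist_force: [-1.3, -0.3, 0.1]
width: 0.05
```

Emit:
play_rows:
  rows:
    - {"linear":[0,0,0.1],"spin":0}
    - {"linear":[0,0,0.1],"spin":0}
    - {"linear":[0,0,0.1],"spin":0}
    - {"linear":[0,0,0.1],"spin":0}
    - {"linear":[0,0,0.1],"spin":0}
    - {"linear":[0,0,0],"spin":0}
    - {"linear":[0,0,0],"spin":0}

```text
time: 25.45
tool_pos: [0.5532, 0.0167, 0.094]
ee_rot: [-3.141, -0.0, 1.838]
wrist_force: [1.4, 0.4, -0.7]
width: 0.0497
```

Emit:
play_rows:
  rows:
    - {"linear":[0,0,0.1],"spin":0}
    - {"linear":[0,0,0.1],"spin":0}
    - {"linear":[0,0,0],"spin":0}
    - {"linear":[0,0,0],"spin":0}

```text
time: 25.78
tool_pos: [0.5532, 0.0167, 0.0919]
ee_rot: [-3.141, -0.0, 1.838]
wrist_force: [0.1, 0.2, -0.6]
width: 0.0497
```

Emit:
play_rows:
  rows:
    - {"linear":[0,0,0.1],"spin":0}
    - {"linear":[0,0,0.1],"spin":0}
    - {"linear":[0,0,0],"spin":0}
    - {"linear":[0,0,0],"spin":0}

```text
time: 26.12
tool_pos: [0.5532, 0.0166, 0.09]
ee_rot: [-3.141, -0.0, 1.838]
wrist_force: [-0.3, -0.6, -1.0]
width: 0.0497
```

Emit:
play_rows:
  rows:
    - {"linear":[0,0,0.05],"spin":0}
    - {"linear":[0,0,0.05],"spin":0}
    - {"linear":[0,0,0],"spin":0}
    - {"linear":[0,0,0],"spin":0}

```text
time: 26.45
tool_pos: [0.5532, 0.0167, 0.089]
ee_rot: [-3.142, -0.0, 1.838]
wrist_force: [-0.4, 0.0, -0.9]
width: 0.0496
```

Emit:
play_rows:
  rows:
    - {"linear":[0,0,0.05],"spin":0}
    - {"linear":[0,0,0.05],"spin":0}
    - {"linear":[0,0,0],"spin":0}
    - {"linear":[0,0,0],"spin":0}

```text
time: 26.78
tool_pos: [0.5532, 0.0167, 0.088]
ee_rot: [-3.142, -0.0, 1.838]
wrist_force: [-0.4, 0.1, -0.6]
width: 0.0499
```

Emit:
play_rows:
  rows:
    - {"linear":[0,0,0.05],"spin":0}
    - {"linear":[0,0,0],"spin":0}
    - {"linear":[0,0,0],"spin":0}

```text
time: 27.03
tool_pos: [0.5533, 0.0166, 0.0875]
ee_rot: [3.142, -0.0, 1.838]
wrist_force: [-0.4, 0.1, -0.5]
width: 0.0498
```

Emit:
play_rows:
  rows:
    - {"linear":[0,0,0.05],"spin":0}
    - {"linear":[0,0,0],"spin":0}
    - {"linear":[0,0,0],"spin":0}

```text
time: 27.28
tool_pos: [0.5532, 0.0167, 0.0871]
ee_rot: [3.142, -0.0, 1.838]
wrist_force: [0.3, -0.2, -1.3]
width: 0.0501
```

Release; it can only drop a fraction of a millimetre now (grasp TCP 23.1 mm above the rim, so contact is expected at 87.1).

Emit:
play_rows:
  rows:
    - {"linear":[0,0,0.05],"spin":0}
    - {"linear":[0,0,0],"spin":0}
    - {"linear":[0,0,0],"spin":0}

```text
time: 27.53
tool_pos: [0.5533, 0.0166, 0.087]
ee_rot: [3.141, 0.0, 1.838]
wrist_force: [-1.0, 0.6, 2.1]
width: 0.0499
```

Emit:
play_rows:
  claw: 7.5
  rows:
    - {"linear":[0,0,0],"spin":0}
    - {"linear":[0,0,0],"spin":0}
    - {"linear":[0,0,0],"spin":0}
    - {"linear":[0,0,0],"spin":0}
    - {"linear":[0,0,0],"spin":0}
    - {"linear":[0,0,0],"spin":0}

```text
time: 28.03
tool_pos: [0.5533, 0.0166, 0.0865]
ee_rot: [3.142, -0.0, 1.838]
wrist_force: [-0.2, 0.6, 0.1]
width: 0.0748
```

Emit:
play_rows:
  rows:
    - {"linear":[0,0,-1.5],"spin":0}
    - {"linear":[0,0,-3],"spin":0}
    - {"linear":[0,0,-3],"spin":0}
    - {"linear":[0,0,-3],"spin":0}
    - {"linear":[-2,0,0],"spin":0}
    - {"linear":[-2.5,0,0],"spin":0}
    - {"linear":[-1.5,0,0],"spin":0}
    - {"linear":[0,0,0],"spin":0}
    - {"linear":[0,0,0],"spin":0}
    - {"linear":[0,0,0],"spin":0}

```text
time: 28.87
tool_pos: [0.5686, -0.0405, 0.1908]
ee_rot: [-3.14, -0.002, 1.838]
wrist_force: [-0.8, -0.0, 0.9]
width: 0.0748
```

Run:
```python
from h import *
o=robot.get_obs(); print(o['time'],o['tool_pos'],o['wrist_force'])
s,K,C=snap('wrist'); 
a=s['frame'][60:260,190:450,::-1]; a=cv2.resize(a,(650,500),interpolation=cv2.INTER_NEAREST)
np.savez('w11.npz',K=K,C=C)
# predicted cap top outline, centred (553.3,16), yaw 15.3, z .107
import math
c,sn=math.cos(math.radians(15.3)),math.sin(math.radians(15.3))
for x,y in((25,25),(25,-25),(-25,-25),(-25,25)): 
    p=proj(K,C,[.5533+(c*x-sn*y)/1e3,.016+(sn*x+c*y)/1e3,.107]); print('pred',p.round(1)); cv2.circle(a,(int((p[0]-190)*2.5),int((p[1]-60)*2.5)),3,(0,0,255),-1)
cv2.imwrite('pics/w11.png',a)
for n in('scene','side'):
    s,K,C=snap(n)
    for t in('cap','glass_lid','seal_ring','wrench'):
        r=finder.silhouettes(s,t)
        if r: print(n,t,[(round(q['conf'],2),np.round(q['box']).tolist()) for q in r[:2]])
```

```text
28.8667 [ 0.56861689 -0.04053424  0.19079626] [-0.75635951 -0.02932138  0.93708637]
pred [361.3 111.4]
pred [359.2 195.5]
pred [278.6 195.5]
pred [276.7 111.4]
scene cap [(0.89, [322.0, 226.0, 32.0, 26.0]), (0.49, [376.0, 157.0, 74.0, 60.0])]
scene glass_lid [(0.75, [364.0, 289.0, 47.0, 49.0]), (0.56, [408.0, 251.0, 48.0, 38.0])]
scene seal_ring [(0.71, [292.0, 338.0, 42.0, 41.0])]
scene wrench [(0.55, [364.0, 288.0, 49.0, 49.0])]
side cap [(0.93, [288.0, 243.0, 38.0, 40.0])]
side glass_lid [(0.7, [327.0, 196.0, 48.0, 28.0]), (0.17, [272.0, 284.0, 119.0, 94.0])]
side seal_ring [(0.89, [415.0, 320.0, 52.0, 41.0])]
side wrench [(0.76, [362.0, 243.0, 63.0, 38.0])]
```

View pics/w11.png

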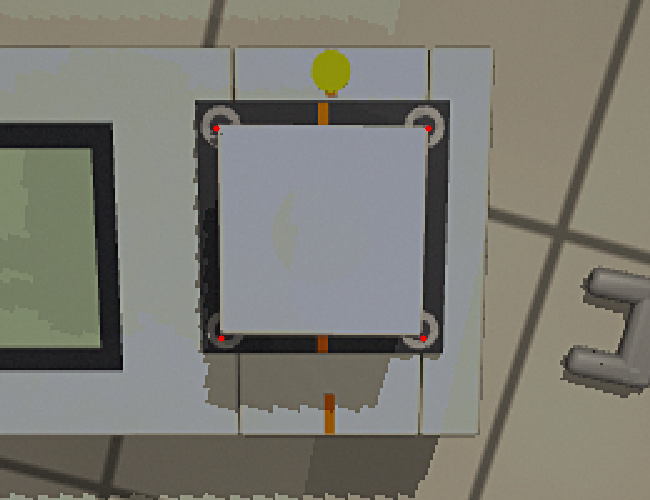

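```bash
python3 -c "
from bench import robot
print(robot.close_job())"
```

```text
the job is handed in; nothing more can be done
None
```

The job is handed in, at about 29 s of the 72 s allowed. My last checks say the cell is home and the cap is flat on the holder; no verdict was reported.

- **Cell:** I held it only by its frosted sides and set it in the well with its clear faces along the orange line, aligned to within about 0.5°. It stopped hard at about 5.5 N. The tool height there put the foot within about 0.2 mm of the floor's 33 mm. After release, the picture showed it square in the well.
- **Cap:** It went down past the collar freely and touched the flange at the expected height, with about 2 N showing at contact. After I let go and backed off, its top matched the outline predicted for a flat cap at the well centre to within about 1 mm.
- **Glass lid, sealing ring and wrench:** Their image positions were unchanged to within about 3 pixels. One detection labelled the wrench as the lid; the lid itself also showed in its old place.

While the cell slid in, the vertical wrist force stayed mostly below 1 N, less than the 3–8 N of push described. The seating result therefore rests on the hard stop and the tool height.

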